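# Slide the call paddle off the riser and file it in the tray

### The job

The thin white call paddle lies flat on the dark riser shelf, where its handle cannot be gripped. Slide it to the shelf's front edge until most of its handle sticks out over the edge, still lying flat, then pick it up by the handle. Lay it down flat in the grey open-fronted document tray, its round disc inside the tray and its handle sticking out through the open front, without letting it fall on the desk or knocking the sanitiser bottle, stapler or pen cup out of place.

Things in the scene. Friction and masses are not known exactly. Their poses are not given: they have to be found in the camera images.
- paddle_handle (a point): Centre of the handle of the white plastic call paddle (loose, about 0.12 kg, stiff). The handle is a flat strip 44 mm wide, 4 mm thick, of which 62 mm stands out from the round disc; its free end is 30 mm from this point along -x of the paddle, and this point is half-way up its thickness. Axes: the paddle's -x runs from disc to handle end, z is up. It lies with its handle towards the riser's front edge, turned at most 0.25 rad from square to it.
- paddle_disc (a point): Centre of the paddle's round disc, half-way up: 120 mm diameter, 8 mm thick, its flat underside flush with the handle's; 90 mm along +x of the paddle from the handle point. Overall length 180 mm. The disc is too wide for a gripper but its rim can be pushed. Same axes as the handle point.
- paddle: The same paddle; origin on its underside, half-way along its 180 mm length, 60 mm from the handle point; same axes.
- riser_front (a point): Middle of the front edge of the fixed dark-steel riser shelf, on its top face, 90 mm above the desk. The flat top is 250 mm deep (from this point along +x of this frame) and 200 mm wide (y), 18 mm thick, without any rim; the two side panels under it leave the front open. -x of this frame points out over the edge, roughly towards the robot; z up.
- tray_floor (a point): Centre of the inner floor of the fixed grey document tray, floor 45 mm above the desk. The floor is 150 mm deep (x) and 160 mm wide (y); 6 mm walls rise 25 mm above it on both sides and at the rear (+x); the front (-x, 75 mm from this point, roughly towards the robot) is open and has no lip, and outside it there is nothing down to the desk. The riser and the tray stand left and right of each other, either way round.
- sanitiser: Bystander: clear pump bottle, 68 mm diameter, 174 mm high, origin under its centre, standing on the desk beyond the middle.
- stapler: Bystander: black stapler 130 x 34 x 56 mm lying along x on the desk between riser and tray, origin under its centre.
- pencup: Bystander: dark pen cup, 68 mm diameter, 85 mm high, pens to 133 mm, on the desk in front of the gap between riser and tray, origin under its centre.
Mind the look-alikes: they are no part of the job. Leave any green look-alike of the part that bears tray_floor alone. Of the things shaped like the paddle, the white one is meant.

How it is judged:
On the way, in this order (a step that is already met when the one before it is completed fails the run):
1. the paddle lies flat on the riser with at least half of its handle sticking out past the front edge (x of paddle_handle in the frame of riser_front below 0 m and x of paddle_disc in the frame of riser_front above 0.03 m and z of paddle_disc in the frame of riser_front between 0 and 0.008 m and angle between paddle_disc's own z axis and vertical below 0.05 rad), for 0.2 s.
2. the paddle is lifted clear of the riser in the gripper (z of paddle_disc in the frame of riser_front above 0.02 m and contact force between the fingers and paddle above 0.5 N), for 0.2 s.
At the end, for the whole second after the job is handed in: The paddle lies at rest and flat (within 0.06 rad) on the tray's floor, its disc inside the tray (disc centre no more than 25 mm in front of the floor's centre) and its handle out through the open front, released (x of paddle_disc in the frame of tray_floor between -0.025 and 0.02 m and y of paddle_disc in the frame of tray_floor between -0.025 and 0.025 m and z of paddle_disc in the frame of tray_floor between 0 and 0.009 m and angle between paddle_disc's own z axis and vertical below 0.06 rad and x of paddle_handle in the frame of tray_floor below -0.06 m and linear speed of paddle below 0.01 m/s); the robot touches nothing.
It fails at once if the paddle falls on the desk (height (world z) of paddle_disc below 0.03 m).
It fails at once if the paddle is dropped into the tray from more than 40 mm above its floor (z of paddle_disc in the frame of tray_floor above 0.044 m and horizontal distance between paddle_disc and tray_floor below 0.1 m and contact force between anything else and paddle below 0.01 N).
It fails at once if the sanitiser bottle is knocked over or moved more than 30 mm (distance of sanitiser from where it was at the start of the episode above 0.03 m or angle between sanitiser's own z axis and vertical above 0.4 rad).
It fails at once if the stapler is knocked over or moved more than 30 mm (distance of stapler from where it was at the start of the episode above 0.03 m or angle between stapler's own z axis and vertical above 0.4 rad).
It fails at once if the pen cup is knocked over or moved more than 30 mm (distance of pencup from where it was at the start of the episode above 0.03 m or angle between pencup's own z axis and vertical above 0.4 rad).
It also fails if it takes over 64 s, if anything falls off the work surface, if the arm or the gripper's body presses on something with over 40 N, if the wrist force passes 120 N, or if a joint passes its speed limit or range.

### The arm

A 7-joint arm with a two-finger parallel gripper is mounted at the origin on the work surface. World frame = base frame: x ahead of the robot, y to its left, z up, the work surface at z = 0. Lengths are in m, angles in rad, forces in N, time in s.
With the tool pointing down it reaches from about 0.35 to 0.9 m from the base axis. Payload 8.1 kg.
Tool frame: the origin (TCP) lies midway between the tips of the shut fingers; the grasp point (between the pads) lies 19 mm behind it; z points along the fingers, y is the line along which they close (so a half turn about z gives the same grasp; the last joint's range is limited). The gripper opens to 92 mm and grips with 3 to 60 N. Pads are 19 mm wide; open, the fingers measure 130 mm over their backs; the gripper's body (75 mm by 190 mm) begins 47 mm behind the grasp point.
Start: joints at [1.147, 0.434, 0.025, 1.573, -0.012, 1.134, -0.075], TCP at [0.197, -0.593, 0.227] pointing down, gripper open.
Joint ranges: [-2.62, 2.62], [-0.44, 2.09], [-1.27, 1.32], [0.08, 2.57], [-1.32, 4.46], [0.12, 2], [-2.74, 2.74]. Speed limits (rad/s): [2.22, 2.22, 3.01, 3.01, 3.14, 3.14, 3.14].

### API

Orientations are given as a rotation vector (axis times angle).
In Python, from cell import arm gives the robot as it stands.
- The arm moves only by the tool send_rows, never from a script. Its argument "increments" is a list of rows, each a list of 3 entries, a list of its own where there are three numbers: the finger opening in cm, from 0 to 9.18, then the shift along the tool's x, y, z in cm, then the turn, a rotation vector about the tool's x, y, z in rad. A call has 1 to 5 rows; each row shifts and turns the commanded pose from where the row before left it, along the tool's axes as they then stand; what a row does not reach is not made up. A row lasts 1/10 s, in which the tool goes at most 50 mm and 8.59 degrees, less where a joint would pass 70% of its speed; a pose out of reach is approached as far as the arm can. A call is refused whole if a number of a shift passes 5 or a number of a turn 0.15, either way. A call with a gripper value outside its range is refused whole. The fingers move at their own pace and stop on an object; "force" is the grip in N (left out, the last holds). Time passes only in rows, so rows that do not move let the fingers close. It gives the time, the measured TCP pose, the force, the opening and the grip force at its end, in the units of the state.
- arm.observe(): the state, without advancing time (a new reading comes with each control period).
- arm.get_image(name): name is "side" or "top" or "wrist"; returns the picture (400x640x3 uint8, red, green, blue); there is no depth.
- arm.camera_params(name): a dict with "camera_matrix" (3x3 intrinsics, pixels), "R" (3x3) and "t" (3): a world point X has camera coordinates R X + t. Camera axes: x right, y down, z forward; pixel columns grow to the right and rows downward; lengths in m; the calibration is good to about 2 mm. A picture is of the moment at which its call begins: read the wrist's pose just before it. camera_params takes no time and is no camera call; for the wrist camera it gives the pose at the moment of the call.
- arm.sign_off(): hands the job in; it is judged then, once.
The state is a dict: "clock": time; "joints": joint angles; "dq": joint speeds; "joint_efforts": joint torques, N m; "position": TCP position; "ee_rot": TCP orientation; "force": force on the tool from outside, world axes, zero at the start; "ft_torque": the same for the moment, N m; "width": opening from 0.0 (shut) to 1.0 (fully open); "gripper_force": force on a finger pad.
Only numpy, scipy, OpenCV 4.12 (cv2) and the standard library are available. Lean on these libraries where they do the work, as an engineer would, in place of code of your own. Each camera call takes 0.05 s, during which the arm holds its last target. There are 200 camera calls.

## Working session

There is one attempt and no reset: what is moved stays moved. The work goes in short steps, Python scripts to look and compute and a tool call to move; the robot and the scene stay as the last step left them, time stands still between calls to the robot, and variables do not carry over. Pictures are saved under pics/ and viewed, at most 10 in all, crops included, and the job is handed in when it is done.

Besides the shell and the picture viewer there is one more tool, called after "Call:" as name(argument=value, ...) on one line, values as JSON. send_rows: Moves the arm, as the interface text tells. Its arguments: {"type":"object","properties":{"increments":{"type":"array"},"force":{"type":"number"}},"required":["increments"]}

```bash
mkdir -p pics; python3 - <<'E'
from cell import arm
import cv2
s=arm.observe();print({k:s[k] for k in('clock','position','ee_rot','width','force')})
for n in('top','side'):
    cv2.imwrite(f'pics/{n}0.png',arm.get_image(n)[:,:,::-1])
    p=arm.camera_params(n);print(n,p)
E
```

```text
{'clock': 0.0, 'position': array([ 0.19683541, -0.59261999,  0.22594809]), 'ee_rot': array([-3.09974346e+00, -5.01351580e-01,  6.50724094e-04]), 'width': 1.0000062223815527, 'force': array([-0.74449669, -0.20312327,  0.34527084])}
top {'camera_matrix': array([[418.01643551,   0.        , 322.30081647],
       [  0.        , 418.01643551, 200.89043652],
       [  0.        ,   0.        ,   1.        ]]), 'R': array([[ 0.02637279, -0.99963856, -0.00521868],
       [-0.98256792, -0.02496069, -0.18422063],
       [ 0.18402378,  0.00998612, -0.98287106]]), 't': array([-0.10472894,  0.53528726,  1.05322578])}
side {'camera_matrix': array([[450.61837757,   0.        , 319.5434959 ],
       [  0.        , 450.61837757, 202.46435891],
       [  0.        ,   0.        ,   1.        ]]), 'R': array([[-0.9178272 , -0.39678586,  0.01241849],
       [-0.3055064 ,  0.68601658, -0.66033861],
       [ 0.25349374, -0.60987067, -0.7508653 ]]), 't': array([0.45454315, 0.27561884, 1.16138655])}
```

View pics/top0.png

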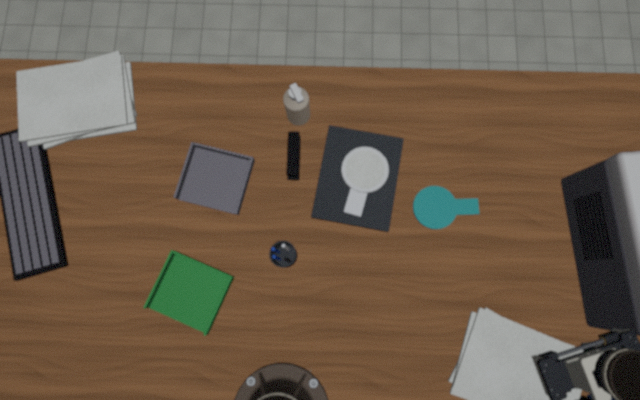

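View pics/side0.png

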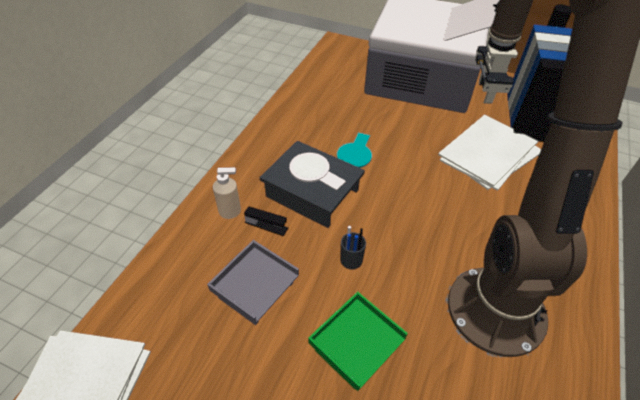

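The top view shows the riser with corners at about (331,127), (403,138), (388,230) and (313,218), with the white paddle's disc at (365,169) and handle at (356,203). The grey tray is at (215,178) and the pen cup at (284,254). The stapler is at (293,155) and the sanitiser at (297,105). The side view agrees.

```bash
cat > h.py <<'E'
import numpy as np, cv2
from cell import arm
def ray(n,uv,z,p=None):
    p=p or arm.camera_params(n); K,R,t=p['camera_matrix'],p['R'],np.ravel(p['t'])
    uv=np.atleast_2d(uv).astype(float)
    d=np.c_[uv,np.ones(len(uv))]@np.linalg.inv(K).T@R; C=-R.T@t
    return C+d*((z-C[2])/d[:,2])[:,None]
def big(m,near):
    cs,_=cv2.findContours(m.astype(np.uint8),cv2.RETR_EXTERNAL,cv2.CHAIN_APPROX_NONE)
    return max((c for c in cs if cv2.pointPolygonTest(cv2.convexHull(c),near,False)>=0),key=cv2.contourArea)[:,0]
def rect(P):
    (c,s,a)=cv2.minAreaRect((P[:,:2]*1000).astype(np.float32)); return cv2.boxPoints((c,s,a))/1000,np.array(s)/1000
def paddle(n,near,zt,im=None):   # zt: underside height
    im=arm.get_image(n) if im is None else im; hsv=cv2.cvtColor(im,cv2.COLOR_RGB2HSV)
    m=((hsv[...,2]>125)&(hsv[...,1]<50)).astype(np.uint8)
    _,lab=cv2.connectedComponents(m); l=lab[int(near[1]),int(near[0])]; m=(lab==l).astype(np.uint8)
    k=cv2.getStructuringElement(cv2.MORPH_ELLIPSE,(29,29))
    D=cv2.morphologyEx(m,cv2.MORPH_OPEN,k)
    H=m&~cv2.dilate(D,np.ones((5,5),np.uint8))
    f=lambda M:ray(n,np.c_[np.nonzero(M)[::-1]],0)
    d=ray(n,np.c_[np.nonzero(D)[::-1]],zt+.008); h=ray(n,np.c_[np.nonzero(H)[::-1]],zt+.004)
    dc=d.mean(0); hc=h.mean(0); u=(dc-hc)[:2]; 
    return dc,hc,np.arctan2(u[1],u[0]),np.sqrt(4*len(d)/np.pi),m
E
python3 - <<'E'
from h import *
im=arm.get_image('top');hsv=cv2.cvtColor(im,cv2.COLOR_RGB2HSV);g=im.max(2)
print('white',hsv[169,365],hsv[203,356],'riser',hsv[140,345],hsv[215,340],'tray',hsv[178,215],'cup',hsv[254,284],'wood',hsv[120,430])
print('col down front',[int(g[r,330]) for r in range(208,232)])
dc,hc,a,_,m=paddle('top',(365,169),.09)
x,y,w,h=cv2.boundingRect(m);print('bbox',x,y,w,h)
print('disc',dc,'h',hc,'yaw',a,'dist',np.linalg.norm((dc-hc)[:2]))
P=ray('top',big(m,(365,169)),.098);print('paddle rect',rect(P)[1])
for nm,M,near,z in(('riser',(g<75)&(np.arange(640)[None]>305),(345,140),.09),('tray',(hsv[...,1]<75)&(g<150)&(np.arange(640)[None]<262),(215,178),.07)):
    c=big(cv2.morphologyEx(M.astype(np.uint8),cv2.MORPH_OPEN,np.ones((3,3))),near)
    b,s=rect(ray('top',c,z)); print(nm,s,'\n',b, cv2.approxPolyDP(c[:,None],5,True)[:,0].tolist())
print('cup',ray('top',(284,254),.085),'san',ray('top',(297,105),.12),'st',ray('top',(293,155),.056))
z=cv2.resize(im[115:300,165:415],None,fx=3.2,fy=3.2,interpolation=cv2.INTER_CUBIC)
cv2.imwrite('pics/z.png',z[:,:,::-1])
E
```

```text
white [ 70   5 170] [102   7 178] riser [108  23  55] [84 23 55] tray [130  15 104] cup [111  33  54] wood [ 16 125 114]
col down front [56, 60, 53, 60, 58, 55, 56, 64, 57, 58, 58, 54, 57, 88, 114, 122, 125, 123, 126, 123, 124, 124, 114, 112]
bbox 341 147 48 70
disc [ 0.6134488  -0.19735055  0.098     ] h [ 0.52338325 -0.17297491  0.094     ] yaw -0.26431130216265936 dist 0.0933058199826192
paddle rect [0.17996613 0.12024973]
riser [0.19729233 0.24875214] 
 [[ 0.4563453  -0.25760725]
 [ 0.7018686  -0.29755643]
 [ 0.7335534  -0.10282498]
 [ 0.48803008 -0.06287579]] [[329, 126], [312, 217], [387, 230], [402, 139]]
tray [0.17880057 0.16061897] 
 [[0.4921071  0.12471737]
 [0.64887124 0.08973928]
 [0.6878087  0.26424864]
 [0.53104454 0.2992267 ]] [[191, 142], [174, 197], [237, 214], [253, 157]]
cup [[0.39406635 0.00071267 0.085     ]] san [[ 0.77436333 -0.01971836  0.12      ]] st [[ 0.65959517 -0.00915968  0.056     ]]
```

View pics/z.png

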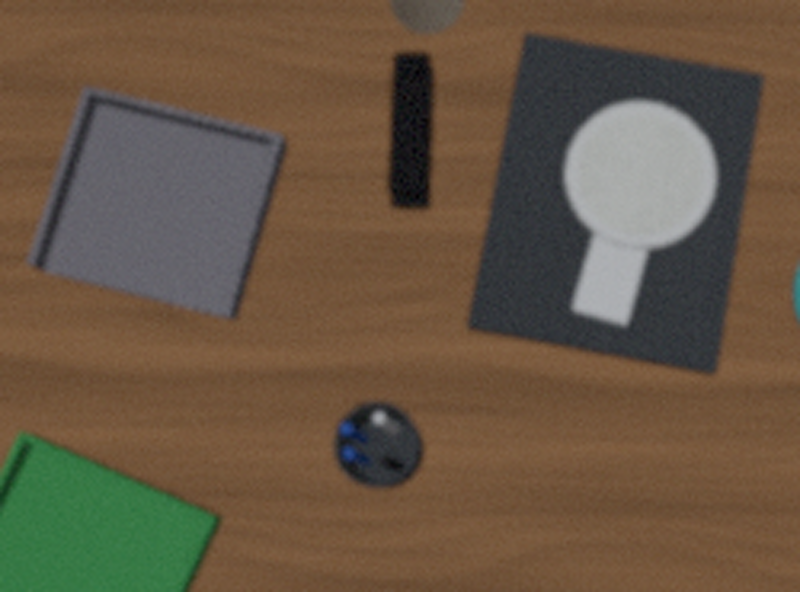

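The zoomed crop confirms the riser's top face edges (full 250x200 mm, so no front face is mixed in), the tray and the pen cup. The paddle measures 180x120 mm, as given. I'll turn the tool square to the paddle first, then push the disc's rear rim with the fingers half open.

```bash
cat >> h.py <<'E'
from scipy.spatial.transform import Rotation as Ro
def to(goal,yaw):
    s=arm.observe();R=Ro.from_rotvec(s['ee_rot']);M=R.as_matrix()
    G=Ro.from_matrix(np.c_[[np.cos(yaw),np.sin(yaw),0],[np.sin(yaw),-np.cos(yaw),0],[0,0,-1]])
    print('t',s['clock'],'pos',np.round(s['position'],4),'w',s['width'],'F',np.round(s['force'],2))
    print('turn(tool)',np.round((R.inv()*G).as_rotvec(),3),'shift cm in goal axes',np.round(G.as_matrix().T@(np.array(goal)-s['position'])*100,2))
E
python3 -c "
from h import *
to([.698,-.220,.25],-.264)"
```

```text
t 0.2 pos [ 0.1969 -0.5929  0.2263] w 1.000699138929009 F [ 0.55  0.91 -0.35]
turn(tool) [-0.001  0.     0.585] shift cm in goal axes [ 38.64 -49.07  -2.37]
```

Call:
send_rows(increments=[[6, [0, 0, -0.6], [0, 0, 0.145]], [6, [0, 0, -0.6], [0, 0, 0.145]], [6, [0, 0, -0.6], [0, 0, 0.145]], [6, [0, 0, -0.6], [0, 0, 0.145]], [6, [0, 0, 0], [0, 0, 0]]])

```text
clock: 0.7
position: [0.1973, -0.5934, 0.2514]
ee_rot: [3.114, -0.409, 0.001]
force: [-0.3, 0.4, 0.7]
width: 0.663
gripper_force: 0.0
```

```bash
python3 -c "
from h import *
to([.698,-.220,.25],-.264)"
```

```text
t 0.7 pos [ 0.1973 -0.5934  0.2514] w 0.6628055559048921 F [-0.3   0.38  0.68]
turn(tool) [ 0.001 -0.     0.003] shift cm in goal axes [ 38.59 -49.11   0.14]
```

Call:
send_rows(increments=[[6, [2.5, -3.2, 0], [0, 0, 0]], [6, [2.5, -3.2, 0], [0, 0, 0]], [6, [2.5, -3.2, 0], [0, 0, 0]], [6, [2.5, -3.2, 0], [0, 0, 0]], [6, [2.5, -3.2, 0], [0, 0, 0]]])

```text
clock: 1.2
position: [0.3599, -0.4692, 0.2504]
ee_rot: [-3.116, 0.398, 0.001]
force: [0.6, -0.3, 0.5]
width: 0.65
gripper_force: 0.0
```

Call:
send_rows(increments=[[6, [2.5, -3.2, 0], [0, 0, 0]], [6, [2.5, -3.2, 0], [0, 0, 0]], [6, [2.5, -3.2, 0], [0, 0, 0]], [6, [2.5, -3.2, 0], [0, 0, 0]], [6, [2.5, -3.2, 0], [0, 0, 0]]])

```text
clock: 1.7
position: [0.5217, -0.3467, 0.2503]
ee_rot: [-3.116, 0.399, 0.001]
force: [0.6, -0.3, 0.9]
width: 0.654
gripper_force: 0.0
```

Call:
send_rows(increments=[[6, [2.7, -3.4, 0], [0, 0, 0]], [6, [2.7, -3.4, 0], [0, 0, 0]], [6, [2.7, -3.4, 0], [0, 0, 0]], [6, [2.7, -3.4, 0], [0, 0, 0]], [6, [2.7, -3.4, 0], [0, 0, 0]]])

```text
clock: 2.2
position: [0.6959, -0.217, 0.2502]
ee_rot: [-3.116, 0.399, 0.001]
force: [1.6, -0.3, 0.2]
width: 0.653
gripper_force: 0.0
```

```bash
python3 -c "
from h import *
to([.698,-.220,.094],-.264)"
```

```text
t 2.2 pos [ 0.6959 -0.217   0.2502] w 0.6530759693184527 F [ 1.55 -0.29  0.2 ]
turn(tool) [-0.     0.001  0.01 ] shift cm in goal axes [ 0.28  0.23 15.62]
```

Call:
send_rows(increments=[[6, [0.3, 0.2, 3], [0, 0, 0.01]], [6, [0, 0, 4], [0, 0, 0]], [6, [0, 0, 4], [0, 0, 0]], [6, [0, 0, 2.5], [0, 0, 0]], [6, [0, 0, 0.5], [0, 0, 0]]])

```text
clock: 2.7
position: [0.6946, -0.2202, 0.1061]
ee_rot: [-3.113, 0.415, 0.011]
force: [-0.4, -0.1, -0.3]
width: 0.653
gripper_force: 0.0
```

```bash
python3 -c "
from h import *
to([.698,-.220,.094],-.264)
cv2.imwrite('pics/a.png',cv2.resize(arm.get_image('side')[120:260,220:420],None,fx=3,fy=3,interpolation=2)[:,:,::-1])"
```

```text
t 2.7 pos [ 0.6946 -0.2202  0.1061] w 0.6529461851607831 F [-0.39 -0.13 -0.32]
turn(tool) [-0.     0.007 -0.001] shift cm in goal axes [ 0.33 -0.11  1.21]
```

View pics/a.png

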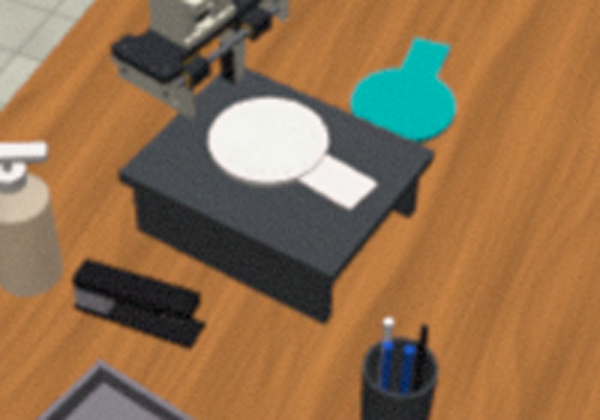

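The fingers hang just behind the disc and clear of it. Next I lower to 4 mm above the shelf.

Call:
send_rows(increments=[[6, [0.3, 0, 0.5], [0, 0, 0]], [6, [0, 0, 0.4], [0, 0, 0]], [6, [0, 0, 0.2], [0, 0, 0]], [6, [0, 0, 0], [0, 0, 0]]])

```text
clock: 3.15
position: [0.7003, -0.2218, 0.1003]
ee_rot: [3.113, -0.421, 0.001]
force: [-0.1, -0.7, -0.3]
width: 0.65
gripper_force: 0.0
```

```bash
python3 -c "
from h import *
to([.698,-.220,.094],-.264)"
```

```text
t 3.15 pos [ 0.7003 -0.2218  0.1003] w 0.6498037221857724 F [-0.09 -0.68 -0.33]
turn(tool) [ 0.    -0.001 -0.005] shift cm in goal axes [-0.27 -0.11  0.63]
```

Call:
send_rows(increments=[[6, [0, -0.1, 0.4], [0, 0, 0]], [6, [0, 0, 0.2], [0, 0, 0]], [6, [0, 0, 0], [0, 0, 0]]])

```text
clock: 3.45
position: [0.7001, -0.2206, 0.0934]
ee_rot: [-3.113, 0.421, 0.001]
force: [0.1, 0.4, -0.0]
width: 0.65
gripper_force: 0.0
```

Call:
send_rows(increments=[[6, [-1.2, 0, 0], [0, 0, 0]], [6, [-1, 0, 0], [0, 0, 0]], [6, [-0.8, 0, 0], [0, 0, 0]], [6, [-0.8, 0, 0], [0, 0, 0]], [6, [-0.8, 0, 0], [0, 0, 0]]])

```text
clock: 3.95
position: [0.6557, -0.2085, 0.0938]
ee_rot: [3.113, -0.422, 0.001]
force: [0.8, -0.7, 0.1]
width: 0.655
gripper_force: 0.3
```

Call:
send_rows(increments=[[6, [-0.8, 0, 0], [0, 0, 0]], [6, [-0.8, 0, 0], [0, 0, 0]], [6, [-0.8, 0, 0], [0, 0, 0]], [6, [-0.8, 0, 0], [0, 0, 0]], [6, [0, 0, 0], [0, 0, 0]]])

```text
clock: 4.45
position: [0.6239, -0.1997, 0.0937]
ee_rot: [-3.113, 0.422, 0.002]
force: [1.0, 0.1, 0.1]
width: 0.652
gripper_force: 0.0
```

```bash
python3 - <<'E'
from h import *
to([.698,-.220,.0935],-.264)
f=arm.get_image('top')
cv2.imwrite('pics/b.png',cv2.resize(np.vstack([f[110:250,260:460],arm.get_image('side')[120:260,240:440]]),None,fx=2.1,fy=2.1,interpolation=2)[:,:,::-1])
E
```

```text
t 4.45 pos [ 0.6239 -0.1997  0.0937] w 0.6519192943012119 F [1.01 0.14 0.13]
turn(tool) [ 0.     0.001 -0.005] shift cm in goal axes [7.68 0.02 0.02]
```

View pics/b.png

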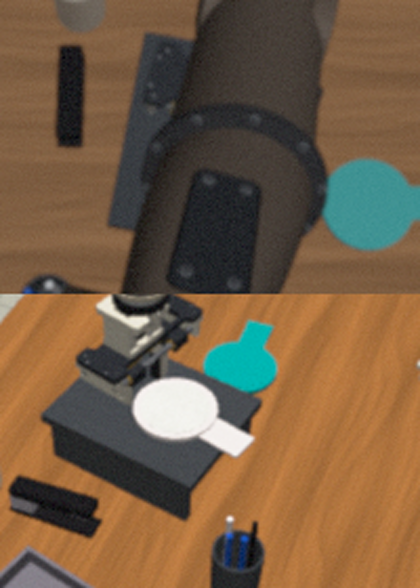

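The top view is blocked by the arm. The side view shows the handle starting to overhang, at roughly pixel (345,188), with the disc near (323,174), still flat. I'll measure it by rectifying the side view onto the disc plane.

```bash
cat >> h.py <<'E'
def pad2(n,zt,near,im=None,save=None):
    # rectified metric mask (1 mm/px) at disc-top plane around world 'near'
    p=arm.camera_params(n); im=arm.get_image(n) if im is None else im
    o=np.array(near)-.16; sz=320
    def mask(z):
        q=np.array([[o[0],o[1],z],[o[0]+.32,o[1],z],[o[0],o[1]+.32,z],[o[0]+.32,o[1]+.32,z]])
        c=(p['camera_matrix']@(p['R']@q.T+np.ravel(p['t'])[:,None])).T; px=(c[:,:2]/c[:,2:]).astype(np.float32)
        H=cv2.getPerspectiveTransform(px,np.float32([[0,0],[sz,0],[0,sz],[sz,sz]]))
        hsv=cv2.cvtColor(cv2.warpPerspective(im,H,(sz,sz)),cv2.COLOR_RGB2HSV)
        m=((hsv[...,2]>135)&(hsv[...,1]<45)).astype(np.uint8)
        _,lab,st,ce=cv2.connectedComponentsWithStats(m); l=1+np.argmax(st[1:,4]-1000*np.linalg.norm(ce[1:]-sz/2,axis=1)/10); return (lab==l).astype(np.uint8)
    E=lambda d:cv2.getStructuringElement(cv2.MORPH_ELLIPSE,(d,d))
    m=mask(zt+.008); D=cv2.morphologyEx(m,cv2.MORPH_OPEN,E(75))
    (cx,cy),r=cv2.minEnclosingCircle(max(cv2.findContours(D,0,1)[0],key=len)); dc=o+np.array([cx,cy])/1000
    m2=mask(zt+.004); H=m2.copy(); cv2.circle(H,(int(cx),int(cy)),68,0,-1)
    H=cv2.morphologyEx(H,cv2.MORPH_OPEN,E(11))
    (hc,hs,_)=cv2.minAreaRect(max(cv2.findContours(H,0,1)[0],key=cv2.contourArea)); hc=o+np.array(hc)/1000
    u=dc-hc; yaw=np.arctan2(u[1],u[0]); print(n,'disc',dc,'r',r,'handle rest size',hs,'far part',hc,'yaw',yaw,'|',np.linalg.norm(u))
    return dc,yaw
E
python3 - <<'E'
from h import *
dc,y=pad2('side',.09,(.555,-.18))
F=np.array([.4722,-.1602]);a=-.161;Rr=np.array([[np.cos(a),np.sin(a)],[-np.sin(a),np.cos(a)]])
print('riser frame disc',Rr@(dc-F),'handle',Rr@(dc-.09*np.array([np.cos(y),np.sin(y)])-F))
# same on the first picture as a check vs top (0.6134,-0.1974,-0.264)
im=cv2.imread('pics/side0.png')[:,:,::-1]; pad2('side',.09,(.613,-.197),im)
# riser front edge from side view, first picture
print(ray('side',[(330,219),(363,176),(262,178)],.09))
E
```

```text
side disc [ 0.56116527 -0.18050584] r 64.86139678955078 handle rest size (49.40681076049805, 53.59383010864258) far part [ 0.4723942  -0.15927176] yaw -0.2347889081917686 | 0.09127534337177177
riser frame disc [ 0.09106986 -0.00578163] handle [0.00131476 0.00085335]
side disc [ 0.61315471 -0.19459641] r 64.25885009765625 handle rest size (48.676719665527344, 53.41282653808594) far part [ 0.5237923  -0.17026155] yaw -0.26586964418576 | 0.09261654469203234
[[ 0.48033934 -0.03505904  0.09      ]
 [ 0.45360379 -0.22854643  0.09      ]
 [ 0.72495744 -0.09813032  0.09      ]]
```

Call:
send_rows(increments=[[6, [-0.6, 0, 0], [0, 0, 0]], [6, [-0.6, 0, 0], [0, 0, 0]], [6, [-0.6, 0, 0], [0, 0, 0]], [6, [-0.6, 0, 0], [0, 0, 0]], [6, [-0.6, 0, 0], [0, 0, 0]]])

```text
clock: 5.1
position: [0.5956, -0.1919, 0.0938]
ee_rot: [3.113, -0.422, -0.0]
force: [0.8, -0.3, -0.7]
width: 0.651
gripper_force: 0.4
```

Call:
send_rows(increments=[[6, [0, 0, 0], [0, 0, 0]], [6, [0.6, 0, 0], [0, 0, 0]], [6, [0.6, 0, -0.5], [0, 0, 0]], [6, [0.8, 0, -2], [0, 0, 0]], [6, [0, 0, -2], [0, 0, 0]]])

```text
clock: 5.6
position: [0.6168, -0.1976, 0.1391]
ee_rot: [3.113, -0.422, -0.0]
force: [0.4, -1.6, 1.5]
width: 0.651
gripper_force: 0.0
```

```bash
python3 - <<'E'
from h import *
dc,y=pad2('side',.09,(.53,-.17))
F=np.array([.4722,-.1602]);a=-.161;Rr=np.array([[np.cos(a),np.sin(a)],[-np.sin(a),np.cos(a)]])
h=dc-.09*np.array([np.cos(y),np.sin(y)])
print('riser frame disc',Rr@(dc-F),'handle',Rr@(h-F),'h world',h)
to([*h,.25],y)
E
```

```text
side disc [ 0.53283076 -0.1736142 ] r 64.57201385498047 handle rest size (47.53654479980469, 52.09724426269531) far part [ 0.44304616 -0.15083078] yaw -0.24851094196176368 | 0.09263023113938086
riser frame disc [ 0.06199702 -0.00352128] handle [-0.02765858  0.00434465] h world [ 0.44559559 -0.15147771]
t 5.65 pos [ 0.6184 -0.198   0.143 ] w 0.6562934584784436 F [ 1.01 -0.19  2.66]
turn(tool) [-0.    -0.005 -0.021] shift cm in goal axes [-17.89  -0.26 -10.7 ]
```

The paddle now lies with its disc centre 62 mm behind the edge and its handle centre 28 mm out, still flat. Next I go up, across to the handle, then open and lower.

Call:
send_rows(increments=[[9.1, [-0.5, 0, -3], [0, 0, -0.021]], [9.1, [-3, 0, -3], [0, 0, 0]], [9.1, [-4, 0, 0], [0, 0, 0]], [9.1, [-4, 0, 0], [0, 0, 0]], [9.1, [-4, 0, 0], [0, 0, 0]]])

```text
clock: 6.15
position: [0.4646, -0.1589, 0.1991]
ee_rot: [3.117, -0.389, 0.002]
force: [0.6, 0.2, 0.2]
width: 0.986
gripper_force: 0.0
```

Call:
send_rows(increments=[[9.1, [-2, -0.2, 0], [0, 0, 0]], [9.1, [0, 0, 0], [0, 0, 0]]])

```text
clock: 6.35
position: [0.4445, -0.1518, 0.1993]
ee_rot: [-3.117, 0.389, 0.001]
force: [0.8, -0.1, 0.0]
width: 0.995
gripper_force: 0.0
```

```bash
python3 - <<'E'
from h import *
to([.449,-.1535,.073],-.25)
cv2.imwrite('pics/w.png',cv2.resize(arm.get_image('wrist'),(480,300))[:,:,::-1])
E
```

```text
t 6.35 pos [ 0.4445 -0.1518  0.1993] w 0.9949888068859628 F [ 0.84 -0.15  0.03]
turn(tool) [0.    0.    0.002] shift cm in goal axes [ 0.48  0.05 12.63]
```

View pics/w.png

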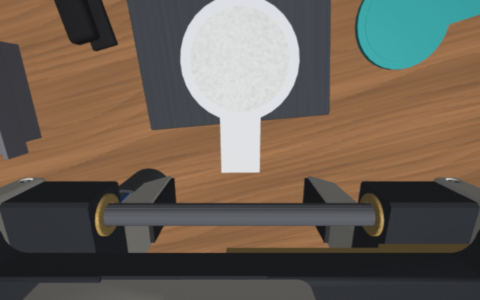

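The wrist view shows the handle at about (240,140), centred between the fingers and square to them. Almost all of it sticks out past the edge at row 127. Lowering around it.

```bash
python3 - <<'E'
from h import *
e=ray('wrist',[(320,229),(320,80),(200,172),(440,151)],.094);print(e)
y=-.25;print('h est',e[0,:2]+.03*np.array([np.cos(y),np.sin(y)]))
E
```

```text
[[ 0.4230582  -0.1464733   0.094     ]
 [ 0.54045743 -0.17626896  0.094     ]
 [ 0.49586175 -0.06285719  0.094     ]
 [ 0.46412305 -0.25717325  0.094     ]]
h est [ 0.45212557 -0.15389542]
```

Call:
send_rows(increments=[[9.1, [0.4, 0.05, 3], [0, 0, 0]], [9.1, [0, 0, 3], [0, 0, 0]], [9.1, [0, 0, 3], [0, 0, 0]], [9.1, [0, 0, 0], [0, 0, 0]]])

```text
clock: 6.8
position: [0.4492, -0.1535, 0.1058]
ee_rot: [-3.117, 0.389, 0.008]
force: [-0.1, 0.3, 0.2]
width: 0.989
gripper_force: 0.0
```

```bash
python3 - <<'E'
from h import *
to([.449,-.1535,.073],-.25)
E
```

```text
t 6.8 pos [ 0.4492 -0.1535  0.1058] w 0.9892564335564585 F [-0.09  0.27  0.24]
turn(tool) [0.    0.005 0.002] shift cm in goal axes [-0.02  0.    3.28]
```

Call:
send_rows(increments=[[9.1, [0, 0, 1.6], [0, 0, 0]], [9.1, [0, 0, 1.6], [0, 0, 0]], [9.1, [0, 0, 0], [0, 0, 0]]])

```text
clock: 7.1
position: [0.4507, -0.1539, 0.0765]
ee_rot: [-3.117, 0.389, 0.002]
force: [-0.0, 0.4, 0.1]
width: 0.992
gripper_force: 0.0
```

Call:
send_rows(increments=[[4, [0, 0, 0], [0, 0, 0]], [4, [0, 0, 0], [0, 0, 0]], [3.5, [0, 0, 0], [0, 0, 0]], [3.5, [0, 0, 0], [0, 0, 0]], [3, [0, 0, 0], [0, 0, 0]]], force=50)

```text
clock: 7.6
position: [0.4504, -0.1538, 0.0771]
ee_rot: [3.117, -0.389, 0.001]
force: [-0.4, 0.1, 0.5]
width: 0.61
gripper_force: 0.0
```

Call:
send_rows(increments=[[5.4, [0, 0, 0.4], [0, 0, 0]], [5, [0, 0, 0], [0, 0, 0]], [4.5, [0, 0, 0], [0, 0, 0]], [3, [0, 0, 0], [0, 0, 0]], [3, [0, 0, 0], [0, 0, 0]]])

```text
clock: 8.1
position: [0.45, -0.1538, 0.0727]
ee_rot: [3.117, -0.389, -0.0]
force: [-0.4, -0.8, -1.3]
width: 0.465
gripper_force: 50.0
```

Call:
send_rows(increments=[[3, [0, 0, 0], [0, 0, 0]], [3, [0, 0, 0], [0, 0, 0]], [3, [0, 0, 0], [0, 0, 0]]])

```text
clock: 8.4
position: [0.45, -0.1538, 0.0727]
ee_rot: [3.117, -0.389, -0.0]
force: [-0.4, -0.5, -0.5]
width: 0.465
gripper_force: 50.0
```

Gripped at about 43 mm, which matches the 44 mm handle. Lifting gently.

Call:
send_rows(increments=[[3, [0, 0, -0.4], [0, 0, 0]], [3, [0, 0, -0.8], [0, 0, 0]], [3, [0, 0, -1.2], [0, 0, 0]], [3, [0, 0, -1.2], [0, 0, 0]], [3, [0, 0, -0.8], [0, 0, 0]]])

```text
clock: 8.9
position: [0.4507, -0.1539, 0.1184]
ee_rot: [3.117, -0.389, 0.003]
force: [-0.7, 0.4, -1.6]
width: 0.464
gripper_force: 50.0
```

Call:
send_rows(increments=[[3, [0, 0, -0.8], [0, 0, 0]], [3, [0, 0, -0.4], [0, 0, 0]], [3, [0, 0, 0], [0, 0, 0]], [3, [0, 0, 0], [0, 0, 0]]])

```text
clock: 9.3
position: [0.45, -0.1537, 0.1285]
ee_rot: [3.117, -0.389, -0.0]
force: [0.6, -0.2, -1.7]
width: 0.464
gripper_force: 50.0
```

```bash
python3 - <<'E'
from h import *
to([.449,-.1535,.073],-.25)
a=cv2.resize(arm.get_image('wrist'),(480,300)); b=cv2.resize(arm.get_image('side')[100:225,240:440],(480,300),interpolation=2)
cv2.imwrite('pics/c.png',np.vstack([a,b])[:,:,::-1])
E
```

```text
t 9.3 pos [ 0.45   -0.1537  0.1285] w 0.4635787916657184 F [ 0.57 -0.19 -1.73]
turn(tool) [0.    0.    0.002] shift cm in goal axes [-0.1   0.    5.55]
```

View pics/c.png

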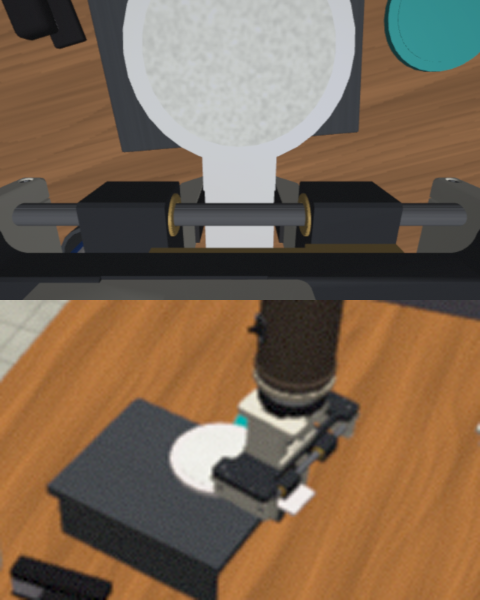

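The paddle is held: the wrist view shows its disc centred at about (239,42), and the side view shows it clear of the shelf. Now I measure the droop and tie the tray down from both views.

```bash
python3 - <<'E'
from h import *
p=arm.camera_params('wrist');im=arm.get_image('wrist');hsv=cv2.cvtColor(im,cv2.COLOR_RGB2HSV)
m=((hsv[...,2]>135)&(hsv[...,1]<45)).astype(np.uint8)
_,lab=cv2.connectedComponents(m);m=lab==lab[100,319]
w=[(m[r].nonzero()[0].min(),m[r].nonzero()[0].max()) for r in range(0,150)]
r=int(np.argmax([b-a for a,b in w]));rs=[i for i,(a,b) in enumerate(w) if b-a>=w[r][1]-w[r][0]-1];print('rows',rs[0],rs[-1],w[r])
for rr in (rs[0],rs[-1]):
    a,b=w[rr];f=p['camera_matrix'][0,0];K=p['camera_matrix']
    z=f*.12/(b-a+1);c=z*np.linalg.inv(K)@[(a+b)/2,rr,1];X=p['R'].T@(c-np.ravel(p['t']));print('disc top centre',X)
s=arm.observe();print(s['position'])
for n,near in(('top',(215,178)),('side',(254,283))):
    im=cv2.imread(f'pics/{n}0.png')[:,:,::-1];hsv=cv2.cvtColor(np.ascontiguousarray(im),cv2.COLOR_RGB2HSV);g=im.max(2)
    M=((hsv[...,1]<75)&(g<150)).astype(np.uint8);u0,v0=near;B=np.zeros_like(M);B[v0-50:v0+50,u0-48:u0+48]=1
    c=big(cv2.morphologyEx(M*B,cv2.MORPH_OPEN,np.ones((3,3))),near)
    q=cv2.approxPolyDP(cv2.convexHull(c[:,None].copy()),4,True)[:,0];print(n,q.tolist());print(np.round(ray(n,q,.07)[:,:2],4).tolist(),np.round(ray(n,q,.045)[:,:2],4).tolist())
    cv2.imwrite(f'/tmp/{n}t.png',im)
a=[cv2.resize(cv2.imread(f'/tmp/{n}t.png')[v-50:v+50,u-65:u+65],(520,290 if 0 else 400),interpolation=cv2.INTER_CUBIC) for n,u,v in(('top',215,178),('side',254,283))]
cv2.imwrite('pics/tray.png',cv2.resize(np.hstack(a),(800,308)))
E
```

```text
rows 33 70 (np.int64(164), np.int64(473))
disc top centre [ 0.54971945 -0.17800566  0.14719896]
disc top centre [ 0.53631012 -0.17459039  0.15107093]
[ 0.44987807 -0.15369884  0.12829109]
top [[191, 142], [253, 158], [238, 213], [174, 197]]
[[0.6846, 0.2627], [0.6445, 0.095], [0.4967, 0.1253], [0.5345, 0.2943]] [[0.6928, 0.2712], [0.6518, 0.0996], [0.5005, 0.1306], [0.5392, 0.3036]]
side [[255, 241], [296, 267], [297, 276], [252, 322], [208, 283]]
[[0.6409, 0.1018], [0.505, 0.1319], [0.4912, 0.1552], [0.5339, 0.3111], [0.6851, 0.263]] [[0.652, 0.0865], [0.5126, 0.1174], [0.4984, 0.1413], [0.5422, 0.3012], [0.6973, 0.2519]]
```

View pics/tray.png

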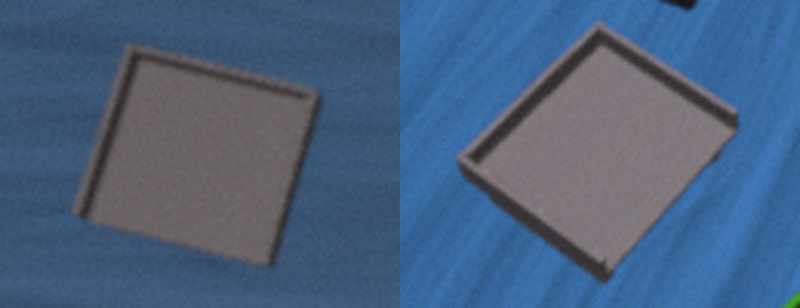

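The tray's rear edge is 172 mm and 167 mm in the two views, against 172 expected. Its floor centre is about (0.586, 0.198) with yaw about -0.22. Lifting over the pens, then carrying across.

Call:
send_rows(increments=[[3, [0, 0, -1], [0, 0, -0.01]], [3, [0, 0, -1.5], [0, 0, -0.016]], [3, [0, -0.6, -1.5], [0, 0, 0]], [3, [-0.2, -1.2, -0.8], [0, 0, 0]], [3, [-0.3, -2, 0], [0, 0, 0]]])

```text
clock: 9.95
position: [0.4544, -0.1158, 0.1782]
ee_rot: [3.121, -0.351, 0.004]
force: [-0.4, 0.9, -1.5]
width: 0.463
gripper_force: 50.0
```

Call:
send_rows(increments=[[3, [-0.3, -2.5, 0], [0, 0, 0]], [3, [-0.3, -2.5, 0], [0, 0, 0]], [3, [-0.3, -2.5, 0], [0, 0, 0]], [3, [-0.3, -2.5, 0], [0, 0, 0]], [3, [-0.3, -2.5, 0], [0, 0, 0]]])

```text
clock: 10.45
position: [0.4663, 0.0114, 0.1769]
ee_rot: [-3.122, 0.347, 0.0]
force: [0.6, -0.2, -0.6]
width: 0.462
gripper_force: 50.0
```

Call:
send_rows(increments=[[3, [-0.3, -2.5, 0], [0, 0, 0]], [3, [-0.3, -2.5, 0], [0, 0, 0]], [3, [-0.3, -2.5, 0], [0, 0, 0]], [3, [-0.3, -2.5, 0], [0, 0, 0]], [3, [-0.3, -2.5, 0], [0, 0, 0]]])

```text
clock: 10.95
position: [0.479, 0.1366, 0.1769]
ee_rot: [-3.122, 0.347, 0.0]
force: [1.0, -0.3, -1.1]
width: 0.463
gripper_force: 50.0
```

Call:
send_rows(increments=[[3, [-0.3, -2, 0], [0, 0, 0]], [3, [-0.3, -2, 0], [0, 0, 0]], [3, [-0.3, -2, 0], [0, 0, 0]], [3, [-0.1, -1, 0], [0, 0, 0]], [3, [0, 0, 0], [0, 0, 0]]])

```text
clock: 11.45
position: [0.4847, 0.2072, 0.1767]
ee_rot: [-3.122, 0.344, 0.0]
force: [-0.5, -0.7, -1.5]
width: 0.466
gripper_force: 50.0
```

```bash
python3 - <<'E'
from h import *
to([.4895,.2193,.10],-.222)
E
```

```text
t 11.45 pos [0.4847 0.2072 0.1767] w 0.4660558573817666 F [-0.54 -0.65 -1.49]
turn(tool) [-0.001  0.     0.003] shift cm in goal axes [ 0.2  -1.29  7.67]
```

Call:
send_rows(increments=[[3, [0.2, -1.3, 0], [0, 0, 0]], [3, [0, 0, 3], [0, 0, 0]], [3, [0, 0, 3], [0, 0, 0]], [3, [0, 0, 3], [0, 0, 0]], [3, [0, 0, 2], [0, 0, 0]]])

```text
clock: 11.95
position: [0.4897, 0.2166, 0.0648]
ee_rot: [3.121, -0.35, -0.002]
force: [-0.7, -0.7, -1.8]
width: 0.463
gripper_force: 50.0
```

Call:
send_rows(increments=[[3, [0, 0, 0], [0, 0, 0]]])

```text
clock: 12.05
position: [0.4886, 0.2161, 0.0642]
ee_rot: [3.119, -0.35, -0.006]
force: [-0.3, -0.3, -1.4]
width: 0.459
gripper_force: 50.0
```

```bash
python3 - <<'E'
from h import *
to([.4895,.2193,.028],-.222)
im=arm.get_image('side')
a=cv2.resize(im[190:340,160:360],(480,360),interpolation=2);b=cv2.resize(arm.get_image('wrist'),(384,240))
c=np.zeros((600,480,3),np.uint8);c[:360]=a;c[360:,:384]=b;cv2.imwrite('pics/d.png',c[:,:,::-1])
E
```

```text
t 12.05 pos [0.4886 0.2161 0.0642] w 0.45885335741835315 F [-0.32 -0.29 -1.36]
turn(tool) [ 0.004  0.004 -0.001] shift cm in goal axes [ 0.02 -0.33  3.62]
```

View pics/d.png

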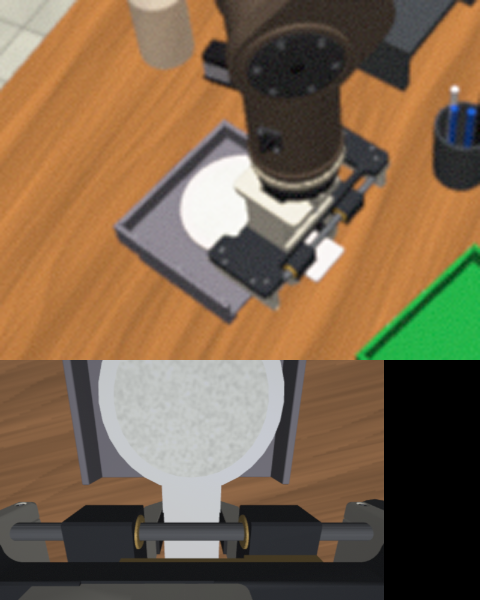

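The disc hangs inside the tray outline. In the wrist view the tray's front corners are at (83,483) and (290,482), and the disc is centred at x≈191, so I shift it about 3 mm left. Then I lower until contact.

Call:
send_rows(increments=[[3, [0.3, -0.3, 0.8], [0, 0, 0]], [3, [0, 0, 0.8], [0, 0, 0]], [3, [0, 0, 0.6], [0, 0, 0]], [3, [0, 0, 0.4], [0, 0, 0]], [3, [0, 0, 0], [0, 0, 0]]])

```text
clock: 12.65
position: [0.4932, 0.2196, 0.0401]
ee_rot: [3.121, -0.348, -0.002]
force: [-0.5, -0.7, -1.4]
width: 0.462
gripper_force: 50.0
```

Call:
send_rows(increments=[[3, [0, 0, 0.4], [0, 0, 0]], [3, [0, 0, 0.2], [0, 0, 0]], [3, [0, 0, 0], [0, 0, 0]]])

```text
clock: 12.95
position: [0.4935, 0.2197, 0.0345]
ee_rot: [3.122, -0.348, -0.0]
force: [0.2, 0.4, -0.3]
width: 0.464
gripper_force: 50.0
```

Call:
send_rows(increments=[[3, [0, 0, 0.2], [0, 0, 0]], [3, [0, 0, 0.2], [0, 0, 0]], [3, [0, 0, 0], [0, 0, 0]]])

```text
clock: 13.25
position: [0.4935, 0.2198, 0.0305]
ee_rot: [3.122, -0.348, -0.0]
force: [-0.6, 0.2, -1.1]
width: 0.466
gripper_force: 50.0
```

Call:
send_rows(increments=[[3, [0, 0, 0.15], [0, 0, 0]], [3, [0, 0, 0.1], [0, 0, 0]], [3, [0, 0, 0], [0, 0, 0]]])

```text
clock: 13.55
position: [0.4937, 0.2199, 0.0281]
ee_rot: [3.122, -0.348, 0.0]
force: [-0.2, -0.4, -1.0]
width: 0.463
gripper_force: 50.0
```

Within a millimetre or so of the floor. I release it here and retreat straight up.

Call:
send_rows(increments=[[4.6, [0, 0, 0.1], [0, 0, 0]], [5.2, [0, 0, 0], [0, 0, 0]], [6.5, [0, 0, 0], [0, 0, 0]], [7.5, [0, 0, 0], [0, 0, 0]], [7.5, [0, 0, 0], [0, 0, 0]]])

```text
clock: 14.05
position: [0.4937, 0.2198, 0.0273]
ee_rot: [-3.122, 0.349, -0.0]
force: [0.1, 0.3, 0.3]
width: 0.774
gripper_force: 0.0
```

Call:
send_rows(increments=[[7.5, [0, 0, -0.5], [0, 0, 0]], [7.5, [0, 0, -2], [0, 0, 0]], [7.5, [0, 0, -4], [0, 0, 0]], [7.5, [0, 0, -4], [0, 0, 0]], [7.5, [0, 0, -4], [0, 0, 0]]])

```text
clock: 14.55
position: [0.4933, 0.2197, 0.1741]
ee_rot: [-3.122, 0.348, 0.0]
force: [0.9, 0.1, -0.3]
width: 0.819
gripper_force: 0.0
```

```bash
python3 - <<'E'
from h import *
im=arm.get_image('side')
dc,y=pad2('side',.045,(.575,.2),im)
T=np.array([.586,.1975]);a=-.222;Rr=np.array([[np.cos(a),np.sin(a)],[-np.sin(a),np.cos(a)]])
print('tray frame disc',Rr@(dc-T),arm.observe()['position'])
a=cv2.resize(im[190:340,160:360],(480,360),interpolation=2);b=cv2.resize(arm.get_image('wrist'),(384,240))
c=np.zeros((600,480,3),np.uint8);c[:360]=a;c[360:,:384]=b;cv2.imwrite('pics/e.png',c[:,:,::-1])
E
```

```text
Traceback (most recent call last):
  File "h.py", line 43, in pad2
    (cx,cy),r=cv2.minEnclosingCircle(max(cv2.findContours(D,0,1)[0],key=len)); dc=o+np.array([cx,cy])/1000
                                     ~~~^^^^^^^^^^^^^^^^^^^^^^^^^^^^^^^^^^^^
ValueError: max() iterable argument is empty
```

Call:
send_rows(increments=[[7.5, [0, 0, -4], [0, 0, 0]], [7.5, [0, 2, -4], [0, 0, 0]], [7.5, [0, 4.5, 0], [0, 0, 0]], [7.5, [0, 4.5, 0], [0, 0, 0]], [7.5, [0, 4.5, 0], [0, 0, 0]]])

```text
clock: 15.1
position: [0.4589, 0.0673, 0.2527]
ee_rot: [-3.122, 0.348, -0.002]
force: [0.8, -0.8, 0.6]
width: 0.817
gripper_force: 0.0
```

Call:
send_rows(increments=[[7.5, [0, 4.5, 0], [0, 0, 0]], [7.5, [0, 4.5, 0], [0, 0, 0]], [7.5, [0, 3, 0], [0, 0, 0]], [7.5, [0, 2, 0], [0, 0, 0]], [7.5, [0, 0, 0], [0, 0, 0]]])

```text
clock: 15.6
position: [0.4277, -0.0708, 0.2525]
ee_rot: [3.12, -0.356, 0.001]
force: [0.3, 0.4, -0.4]
width: 0.814
gripper_force: 0.0
```

```bash
python3 - <<'E'
from h import *
im=arm.get_image('side');it=arm.get_image('top')
a=cv2.resize(im[100:350,160:400],(384,400),interpolation=2);b=cv2.resize(it[90:290,160:352],(384,400),interpolation=2)
cv2.imwrite('pics/e.png',np.hstack([a,b])[:,:,::-1])
T=np.array([.586,.1975]);a=-.222;Rr=np.array([[np.cos(a),np.sin(a)],[-np.sin(a),np.cos(a)]])
for n,i in(('side',im),('top',it)):
    try:
        dc,y=pad2(n,.045,(.575,.2),i); print('tray frame disc',Rr@(dc-T))
    except Exception as e: print(n,e)
E
```

```text
side disc [0.57720227 0.20183009] r 65.53922271728516 handle rest size (44.618560791015625, 51.950103759765625) far part [0.48730148 0.22283514] yaw -0.22952939837290207 | 0.09232206518474732
tray frame disc [-0.00953523  0.00228674]
top disc [0.57688838 0.20036075] r 63.956504821777344 handle rest size (47.82583236694336, 52.125282287597656) far part [0.48575934 0.21994106] yaw -0.21164570566826127 | 0.09320885690814872
tray frame disc [-0.00951789  0.00078434]
```

View pics/e.png

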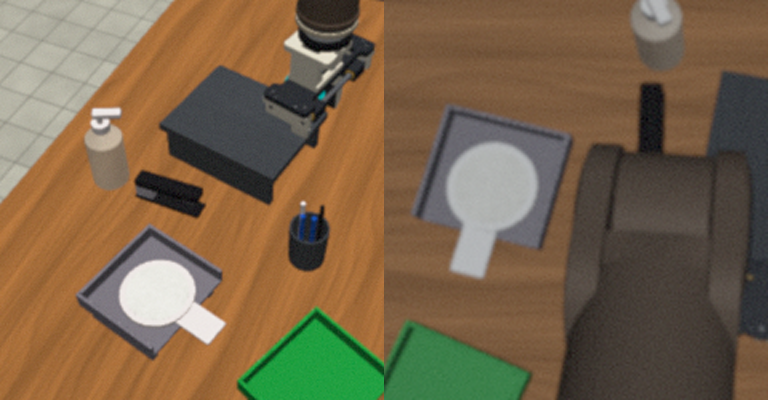

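Both views show the paddle flat in the grey tray, with its disc at about (490,185) in the top half of the picture and its handle out of the front. Disc offset from the floor centre is about (-9.5, +1.5) mm. The bystanders have not moved and the arm is clear, so I'm handing in.

```bash
python3 -c "
from cell import arm
print(arm.sign_off())"
```

```text
the job is handed in; nothing more can be done
None
```

The white paddle lies flat and released in the grey tray, disc inside (about 10 mm in front of the floor's centre) and handle out through the open front; the job is handed in at about 16 s of the 64 s, the bystanders look unmoved in the last pictures, and no verdict was returned.

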